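# Run a mould block along the rollers into the hooded press station and bolt it in

## Robot

A 6-joint arm with a two-finger parallel gripper is mounted at the origin on the work surface. World frame = base frame: x ahead of the robot, y to its left, z up, the work surface at z = 0. Lengths are in mm, angles in rad, forces in N, time in s.
With the tool pointing down it reaches from about 375 to 750 mm from the base axis. Payload 9 kg.
Tool frame: the origin (TCP) lies midway between the tips of the shut fingers; the grasp point (between the pads) lies 19 mm behind it (r.grip_depth is the distance from the TCP to the grasp point, in mm); z points along the fingers, y is the line along which they close (so a half turn about z gives the same grasp; the last joint's range is limited). The gripper opens to 85 mm and grips with 20 to 120 N. Pads are 22 mm wide; open, the fingers measure 114 mm over their backs; the gripper's body (76 mm by 85 mm) begins 54 mm behind the grasp point. The pads swing forward as they close: fully open they stand 13 mm farther back than shut.
Start: joints at [-1.379, 0.104, 0.097, 1.564, 0, 1.353], TCP at [239.068, -550.348, 231.331] pointing down, gripper open.
Joint ranges: [-2.99, 2.99], [-0.84, 1.86], [-1.1, 1.16], [-1.84, 2.11], [-1.51, 1.56], [-3.14, 3.14]. Speed limits (rad/s): [2.22, 2.22, 2.57, 3.14, 3.14, 3.14].

## Interface

Orientations are given as [roll, pitch, yaw] about the fixed x, y, z axes, in that order (R = Rz(yaw) Ry(pitch) Rx(roll)).
In Python, from workcell import r, eyes gives the robot as it stands. The module is installed in compiled form; this text tells all that it offers.
- The arm moves only by the tool arm_command, never from a script. Its argument "deltas" is a list of rows, each an object with "travel": the shift along the tool's x, y, z in mm, a list of three; "twist": the turn, a rotation vector about the tool's x, y, z in degrees, a list of three. A call has 1 to 5 rows; each row shifts and turns the commanded pose from where the row before left it, along the tool's axes as they then stand; what a row does not reach is not made up. A row lasts 1/8 s, in which the tool goes at most 62.5 mm and 10.7 degrees, less where a joint would pass 70% of its speed; a pose out of reach is approached as far as the arm can. A call with a gripper value outside its range is refused whole. "gripper" is the finger opening in mm, from 0 to 85.4, set as the call begins (left out, the last holds). The fingers move at their own pace and stop on an object; "grip_force" is the grip in N (left out, the last holds). Time passes only in rows, so rows that do not move let the fingers close. It gives the time, the measured TCP pose, the force, the opening and the grip force at its end, in the units of the state.
- r.get_obs(): the state, without advancing time (a new reading comes with each control period).
- eyes.camera(name): name is "scene" or "top" or "wrist"; returns the picture (420x560x3 uint8, red, green, blue); there is no depth.
- eyes.camera_info(name): a dict with "camera_matrix" (3x3 intrinsics, pixels), "view" (4x4, takes a point from world to camera coordinates). Camera axes: x right, y down, z forward; pixel columns grow to the right and rows downward; lengths in mm; the calibration is good to about 2 mm. The wrist camera is an equidistant fisheye: a pixel r from the principal point sees the ray r / f radians off the axis. A picture is of the moment at which its call begins: read the wrist's pose just before it. camera_info takes no time and is no camera call; for the wrist camera it gives the pose at the moment of the call.
- r.job_done(): hands the job in; it is judged then, once.
The state is a dict: "time": time; "q": joint angles; "joint_vel": joint speeds; "tau": joint torques, N m; "tcp_pos": TCP position; "orientation": TCP orientation; "ft_force": force on the tool from outside, world axes, zero at the start; "moment": the same for the moment, N m; "grip_width": finger opening in mm; "gripper_force": force on a finger pad.
Only numpy, scipy, OpenCV 4.12 (cv2) and the standard library are available. Lean on these libraries where they do the work, as an engineer would, in place of code of your own. Each camera call takes 0.05 s, during which the arm holds its last target. There are 200 camera calls.

## Task

Take the mould block with the straight lifting rib out of the parking rack, set it down (do not drop it) on the open rollers short of the hood with the end nearest its rib towards the hood, and let go of it there. Then run it along the rollers under the hood until its nose is fully home against the end stop and its long side lies flush along the fence on the side away from the robot, and last push the sliding bolt fully in behind its tail. Leave everything else on the table where it is.

Things in the scene. Friction and masses are not known exactly. Their poses are not given: they have to be found in the camera images.
- mould: Mould block to load: green, brown top plate, 180 long x 60 wide x 55 mm high (90 with its one straight lifting rib), 0.55 to 0.95 kg. Origin: centre of its underside; x along its length to the nose, z up. Lies flat in one of the rack's three places (76 mm apart: only about 16 mm free at each long side), nose pointing away from the robot within 0.25 rad.
- mould_rib (a point): Where to hold the rib: over the balance point, 5 mm nose-ward of the block's centre, 78 mm above its underside. The rib stands along the block's x, from -10 to +50 mm of its origin (so nearer the nose); 60 long x 14 thick x 35 mm high, on the top face, which is 23 mm below this point.
- mould_nose (a point): Bottom edge of the nose on the block's centre line, 90 mm along x from its origin.
- track: Fixed roller track, 410 mm long. Origin: on the table under its middle. It feeds along its -y; +x points away from the robot; z up. Steel rollers (22 mm diameter, 30 mm apart, axes along x, tops 65 mm above the table) from y = +200 to -180 mm roll with about 1 N of resistance in all, so the block does not run on; sliding it sideways takes 1 to 3 N. Near rail: face at x = -46 mm, top 10 mm above the rollers.
- fence (a point): Point on the far fence's face: straight face at track x = +30 mm along the whole track; its top is 10 mm above the roller tops outside the hood.
- hood_mouth (a point): Middle of the hood's mouth at roller height, track y = -75 mm. Clear roof with yellow edges, underside 107 mm and top 115 mm above the rollers: the rib passes under it, a gripper holding the rib does not. Inside, the near cheek's face is at x = -36 mm (66 mm from the fence), with a flared lead-in at the mouth.
- end_stop (a point): Middle of the steel end stop's face, at roller height, track y = -180 mm, where the block's nose comes to rest.
- infeed (a point): A good place to set the block's origin down: on the roller tops at track x = 0, y = +90 mm (elsewhere will do if the nose is still short of the hood).
- home (a point): Where the block's origin lies when fully home against end stop and fence: on the roller tops at track x = 0, y = -90 mm. Its tail is then at y = 0 and its last 75 mm stick out of the hood.
- bolt (a joint): Sliding bolt: 0 = fully out (towards the robot), 0.085 m = fully in, sliding along the track's +x; it stays where left (2.5 N friction), starts at 0 to 0.015. Bar 70 mm long, 14 x 14 mm, its middle 85 mm above the table, on the line track y = +12 mm: fully in, it lies 5 mm behind a seated block's tail. Tip at track x = -85 mm when out, 0 when in.
- bolt_knob (a point): Top centre of the bolt's upright black knob, 16 mm diameter, 40 mm tall, top 132 mm above the table, on the bar 40 mm behind its tip (track x = -125 mm when out, -40 mm when in); moves with the bolt.
- rack: Fixed flat steel parking plate 240 x 250 x 20 mm, the three mould blocks stand on it side by side along its y. Origin: centre of its underside.
- boss_block: Other mould block, 150 x 60 x 50 mm with a round boss 20 mm high on top. Leave alone.
- trough_block: Other mould block, 160 x 60 x 54 mm with a long trough in its top. Leave alone.
- bottle: Bottle, 56 mm diameter, 150 mm tall, standing. Leave alone.
- tape: Roll of tape lying flat, 100 mm diameter, 45 mm high. Leave alone.
- cup: Cup, 70 mm diameter, 90 mm tall. Leave alone.
- spanner: Spanner 170 mm long lying on the table. Leave alone.
- jar: Jar 64 mm diameter, 80 mm tall. Leave alone.
- pad: Grey abrasive pad 100 x 60 x 30 mm. Leave alone.
There are look-alikes about, which are no part of the job. Leave any blue or white look-alike of the mould alone.

How it is judged (in metres and radians):
On the way, in this order (a step that is already met when the one before it is completed fails the run):
1. the ribbed mould block is lifted clear of the rack (z of mould in the frame of rack above 0.05 m), for 0.1 s.
2. it stands on the open rollers short of the hood, nose towards the hood, let go and at rest (z of mould in the frame of track between 0.059 and 0.07 m and angle between mould's own z axis and vertical below 0.05 rad and y of mould in the frame of track between 0.015 and 0.15 m and x of mould in the frame of track between -0.025 and 0.01 m and angle between the x axis of mould and the y axis of track, either way round below 0.3 rad and y of mould_nose in the frame of track below 0.07 m and contact force between the fingers and mould below 0.1 N and linear speed of mould below 0.02 m/s), for 0.3 s.
3. it is home: nose against the end stop, long side against the far fence (z of mould in the frame of track between 0.059 and 0.07 m and angle between mould's own z axis and vertical below 0.05 rad and y of mould_nose in the frame of track between -0.183 and -0.176 m and x of mould in the frame of track between -0.003 and 0.004 m and angle between the x axis of mould and the y axis of track, either way round below 0.03 rad), for 0.2 s.
At the end, for the whole second after the job is handed in: The block lies flat on the rollers under the hood, its nose within 4 mm of the end stop, its long side within 3 mm of the far fence and parallel to it within 0.03 rad; the bolt is in by at least 77 of its 85 mm; the block is released and at rest (all of step 3 and value of joint bolt above 0.077 m and contact force between the fingers and mould below 0.1 N and linear speed of mould below 0.01 m/s); the robot touches nothing.
It fails at once if another thing on the table is moved by more than 25 mm (distance of any of boss_block, trough_block, bottle, tape, cup, spanner, jar, pad from where it was at the start of the episode above 0.025 m).
It fails at once if the block is dropped or flung (faster than 0.5 m/s while not held) (contact force between the fingers and mould below 0.05 N and linear speed of mould above 0.5 m/s).
It also fails if it takes over 56 s, if anything falls off the work surface, if the arm or the gripper's body presses on something with over 40 N, if the wrist force passes 120 N, or if a joint passes its speed limit or range.

## Working session

There is one attempt and no reset: what is moved stays moved. The work goes in short steps, Python scripts to look and compute and a tool call to move; the robot and the scene stay as the last step left them, time stands still between calls to the robot, and variables do not carry over. Pictures are saved under pics/ and viewed, at most 10 in all, crops included, and the job is handed in when it is done.

Besides the shell and the picture viewer there is one more tool, called after "Call:" by a JSON object that holds its "name" and its "arguments", one argument or row to a line. arm_command: Moves the arm, as the interface text tells. Its arguments: {"type":"object","properties":{"deltas":{"type":"array","items":{"type":"object","properties":{"travel":{"type":"array","items":{"type":"number"}},"twist":{"type":"array","items":{"type":"number"}}}}},"gripper":{"type":"number"},"grip_force":{"type":"number"}},"required":["deltas"]}

```bash
mkdir -p pics; python3 - <<'E'
from workcell import r, eyes
import cv2,numpy as np
for n in ("scene","top"):
    im=eyes.camera(n); cv2.imwrite(f"pics/{n}0.png",im[:,:,::-1]); i=eyes.camera_info(n)
    print(n,np.round(i["camera_matrix"],1).tolist(),np.round(i["view"],3).tolist())
o=r.get_obs();print(o["time"],o["tcp_pos"],o["orientation"],o["ft_force"],o["grip_width"],r.grip_depth)
E
```

```text
scene [[421.5, 0.0, 283.2], [0.0, 421.5, 206.8], [0.0, 0.0, 1.0]] [[-0.188, 0.982, -0.001, -4.662], [0.664, 0.127, -0.737, -272.057], [-0.724, -0.139, -0.676, 1663.846], [0.0, 0.0, 0.0, 1.0]]
top [[509.1, 0.0, 271.4], [0.0, 509.1, 218.4], [0.0, 0.0, 1.0]] [[0.028, -1.0, 0.0, 93.493], [-0.997, -0.028, -0.076, 513.281], [0.076, 0.002, -0.997, 1600.08], [0.0, 0.0, 0.0, 1.0]]
0.1 [ 239.01737512 -550.03647732  230.6301156 ] [-3.14049706e+00 -2.76693640e-04  4.09812858e-01] [ 0.70682461 -0.01079689  0.08547794] 85.37886488604558 18.700000000000003
```

View pics/scene0.png

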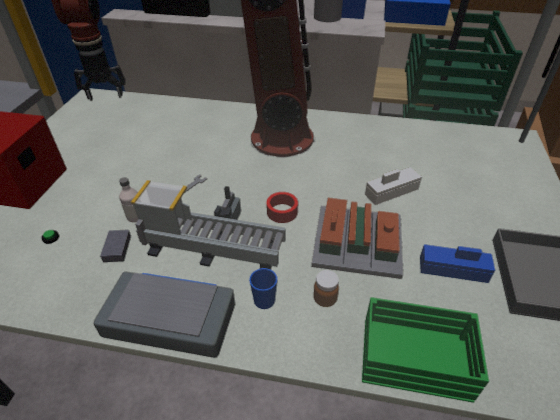

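View pics/top0.png

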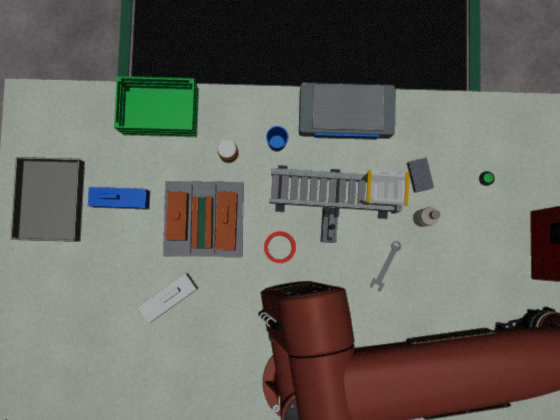

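Candidates for the mould in the top view:
- Rack right (227,220), with what looks like a straight rib.
- Rack middle (202,222), with a trough.
- Rack left (176,215), with a round boss.
- Blue look-alike at (118,197) and white look-alike at (168,297), both outside the rack.

I choose rack right and will check it with a close crop. The track runs (270..408, ~188), with the hood at (388,188) and the bolt at (330,225).

```bash
python3 - <<'E'
import cv2,numpy as np
im=cv2.imread("pics/top0.png")
a=cv2.resize(im[175:262,158:250],None,fx=6,fy=6,interpolation=cv2.INTER_CUBIC)[:, :330*2]
b=cv2.resize(im[160:250,262:417],None,fx=5,fy=5,interpolation=cv2.INTER_CUBIC)
cv2.imwrite("pics/a.png",a);cv2.imwrite("pics/b.png",b)
E
```

```text
(no output)
```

View pics/a.png

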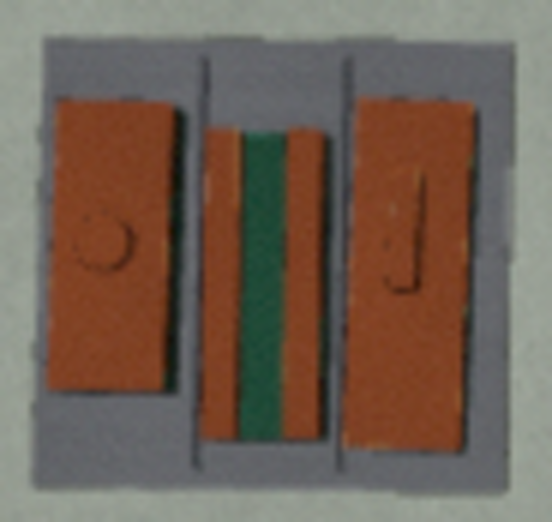

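View pics/b.png

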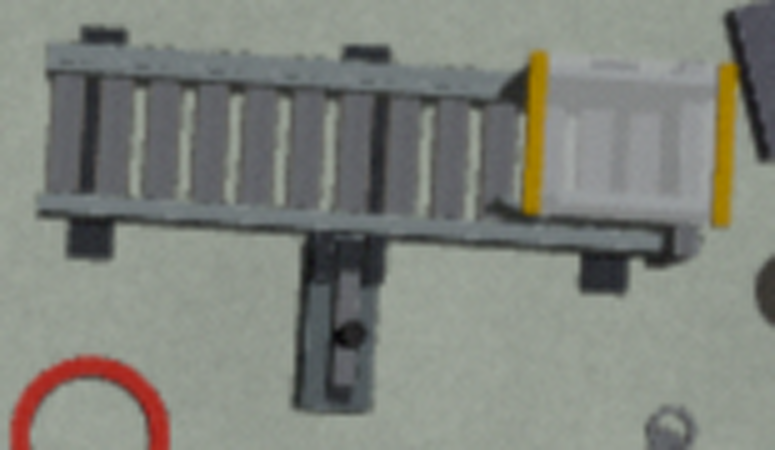

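The crop confirms it. The right-hand block carries the straight rib at crop (405,230), which lies nearer its far end. The middle block has a trough and the left one a round boss. The track crop shows the far rail's inner edge (50,72)-(500,95), the near rail's (40,193)-(500,216), the knob at (348,333) and the hood's mouth edge at x≈527.

```bash
cat > h.py <<'E'
import numpy as np,cv2
def ray(info,uv,z):
    K=np.array(info["camera_matrix"]);V=np.array(info["view"]);R=V[:3,:3];c=-R.T@V[:3,3]
    d=R.T@np.linalg.inv(K)@np.array([uv[0],uv[1],1.]);return c+d*(z-c[2])/d[2]
def wray(info,uv,z):
    K=np.array(info["camera_matrix"]);V=np.array(info["view"]);R=V[:3,:3];c=-R.T@V[:3,3]
    x=(uv[0]-K[0,2])/K[0,0];y=(uv[1]-K[1,2])/K[1,1];t=np.hypot(x,y);s=np.sin(t)/max(t,1e-9)
    d=R.T@np.array([x*s,y*s,np.cos(t)]);return c+d*(z-c[2])/d[2]
E
python3 - <<'E'
from workcell import r,eyes
from h import *
i=eyes.camera_info("top")
A=lambda p:((p[0]+.5)/6-.5+158,(p[1]+.5)/6-.5+175); B=lambda p:((p[0]+.5)/5-.5+262,(p[1]+.5)/5-.5+160)
P=lambda f,p,z:ray(i,f(p),z)
c=[P(A,p,75) for p in((357,100),(476,102),(345,447),(462,450))]
nose=(c[0]+c[1])/2;tail=(c[2]+c[3])/2;d=nose-tail
print("block",(nose+tail)/2,"L",np.linalg.norm(d),"W",np.linalg.norm(c[0]-c[1]),"yaw",np.arctan2(d[1],d[0]))
print("rib top",[P(A,p,110) for p in((422,170),(416,290),(388,288))])
f=[P(B,p,75) for p in((50,72),(500,95))];n=[P(B,p,75) for p in((40,193),(500,216))]
for s in(f,n): e=s[0]-s[1];print("rail",s,"yaw of +y",np.arctan2(e[1],e[0]))
print("knob",P(B,(348,331),132)); print("mouth",[P(B,p,180) for p in((530,52),(525,212))]); print("track end",[P(B,p,75) for p in ((46,45),(38,212))])
E
```

```text
block [496.62965989 247.05299162  75.        ] L 178.376140200968 W 61.17656541247706 yaw -0.002962180797657292
rib top [array([546.62477635, 239.64454905, 110.        ]), array([486.25581575, 240.59047141, 110.        ]), array([486.87142142, 254.62188573, 110.        ])]
rail [array([643.8143369 , 110.79758413,  75.        ]), array([ 637.14438922, -167.57524255,   75.        ])] yaw of +y 1.5468404264378566
rail [array([568.4079907, 114.8831185,  75.       ]), array([ 561.98214164, -168.64068526,   75.        ])] yaw of +y 1.548135974955299
knob [484.80259443 -69.79924043 132.        ]
mouth [array([ 645.87822091, -166.21041178,  180.        ]), array([ 552.97013589, -164.57282185,  180.        ])]
track end [array([660.60894113, 113.73688724,  75.        ]), array([556.60957882, 115.78649892,  75.        ])]
```

```bash
cat >> h.py <<'E'
from scipy.spatial.transform import Rotation as Ro
def plan(xyz,yaw,n,rnd=1):
    """rows in tool axes from present pose to a tool-down pose, n equal steps"""
    from workcell import r
    o=r.get_obs();p=np.array(o["tcp_pos"]);R=Ro.from_euler("xyz",o["orientation"])
    T=Ro.from_euler("xyz",[np.pi,0,yaw]);y0=o["orientation"][2]
    rv=(R.inv()*T).as_rotvec();
    step=(np.array(xyz)-p)/n;rows=[]
    for k in range(n):
        rows.append({"travel":np.round(R.inv().apply(step),rnd).tolist(),"twist":np.round(np.degrees(rv)/n,2).tolist()});R=R*Ro.from_rotvec(rv/n)
    for k in rows: print(k)
E
python3 -c "
from h import *
plan([495,247,231],np.pi-.003,15)"
```

```text
{'travel': [36.8, -41.9, 0.0], 'twist': [0.0, -0.01, -10.42]}
{'travel': [43.8, -34.6, 0.0], 'twist': [0.0, -0.01, -10.42]}
{'travel': [49.3, -26.1, 0.0], 'twist': [0.0, -0.01, -10.42]}
{'travel': [53.2, -16.7, 0.0], 'twist': [0.0, -0.01, -10.42]}
{'travel': [55.4, -6.8, 0.0], 'twist': [0.0, -0.01, -10.42]}
{'travel': [55.7, 3.3, 0.0], 'twist': [0.0, -0.01, -10.42]}
{'travel': [54.2, 13.3, 0.0], 'twist': [0.0, -0.01, -10.42]}
{'travel': [50.9, 22.9, -0.0], 'twist': [0.0, -0.01, -10.42]}
{'travel': [45.9, 31.7, -0.0], 'twist': [0.0, -0.01, -10.42]}
{'travel': [39.4, 39.5, -0.0], 'twist': [0.0, -0.01, -10.42]}
{'travel': [31.6, 46.0, -0.0], 'twist': [0.0, -0.01, -10.42]}
{'travel': [22.8, 51.0, -0.0], 'twist': [0.0, -0.01, -10.42]}
{'travel': [13.2, 54.2, -0.0], 'twist': [0.0, -0.01, -10.42]}
{'travel': [3.1, 55.7, -0.0], 'twist': [0.0, -0.01, -10.42]}
{'travel': [-7.0, 55.4, -0.0], 'twist': [0.0, -0.01, -10.42]}
```

Call:
{"name": "arm_command", "arguments": {
  "deltas": [
    {"travel": [37, -42, 0], "twist": [0, 0, -10.4]},
    {"travel": [44, -34.5, 0], "twist": [0, 0, -10.4]},
    {"travel": [49.5, -26, 0], "twist": [0, 0, -10.4]},
    {"travel": [53, -16.5, 0], "twist": [0, 0, -10.4]},
    {"travel": [55.5, -7, 0], "twist": [0, 0, -10.4]}
  ],
  "gripper": 85
}}

```text
time: 0.72
tcp_pos: [325.2, -282.9, 231.0]
orientation: [-3.142, -0.0, 1.323]
ft_force: [0.6, -0.3, 1.0]
grip_width: 85.3
gripper_force: 0.0
```

Call:
{"name": "arm_command", "arguments": {
  "deltas": [
    {"travel": [55.5, 3.5, 0], "twist": [0, 0, -10.4]},
    {"travel": [54, 13.5, 0], "twist": [0, 0, -10.4]},
    {"travel": [51, 23, 0], "twist": [0, 0, -10.4]}
  ]
}}

```text
time: 1.1
tcp_pos: [377.1, -124.0, 231.1]
orientation: [3.141, 0.0, 1.867]
ft_force: [1.5, 0.1, -0.2]
grip_width: 84.9
gripper_force: 0.0
```

```bash
cat > look.py <<'E'
import sys
from workcell import r,eyes
from h import *
n=sys.argv[1];i=eyes.camera_info("wrist");im=eyes.camera("wrist")
cv2.imwrite(f"pics/{n}.png",im[:,:,::-1]);np.savez(f"pics/{n}.npz",camera_matrix=i["camera_matrix"],view=i["view"])
o=r.get_obs();print(o["time"],np.round(o["tcp_pos"],1),np.round(o["orientation"],3),np.round(o["ft_force"],1),np.round(o["q"],2),np.round(i["camera_matrix"],1).tolist())
E
python3 look.py w1; python3 -c "
from h import *
plan([495,247,231],np.pi-.003,7)"
```

```text
1.15 [ 378.3 -118.4  231.5] [ 3.140e+00 -2.000e-03  1.881e+00] [2.3 3.7 0.4] [-0.64 -0.53 -0.46  1.65  0.    0.62] [[325.2, 0.0, 280.8], [0.0, 325.2, 209.0], [0.0, 0.0, 1.0]]
{'travel': [44.6, 31.8, 0.2], 'twist': [0.02, -0.01, -10.29]}
{'travel': [38.2, 39.3, 0.2], 'twist': [0.02, -0.01, -10.29]}
{'travel': [30.6, 45.5, 0.2], 'twist': [0.02, -0.01, -10.29]}
{'travel': [22.0, 50.2, 0.2], 'twist': [0.02, -0.01, -10.29]}
{'travel': [12.6, 53.3, 0.1], 'twist': [0.02, -0.01, -10.29]}
{'travel': [2.9, 54.7, 0.1], 'twist': [0.02, -0.01, -10.29]}
{'travel': [-6.9, 54.4, 0.1], 'twist': [0.02, -0.01, -10.29]}
```

View pics/w1.png

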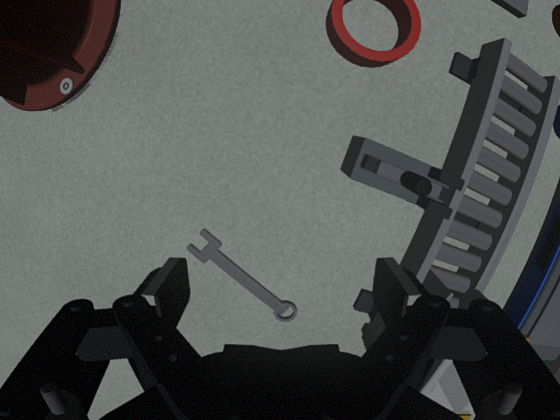

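The wrist view shows the spanner (245,275), bolt and knob (412,185), near rail (440,220) and tape (375,30). All of it is well below the path, so I'll go on to the rack.

Call:
{"name": "arm_command", "arguments": {
  "deltas": [
    {"travel": [44.5, 32, 0], "twist": [0, 0, -10.3]},
    {"travel": [38, 39.5, 0], "twist": [0, 0, -10.3]},
    {"travel": [30.5, 45.5, 0], "twist": [0, 0, -10.3]},
    {"travel": [22, 50, 0], "twist": [0, 0, -10.3]},
    {"travel": [12.5, 53, 0], "twist": [0, 0, -10.3]}
  ]
}}

```text
time: 1.78
tcp_pos: [465.9, 134.9, 231.1]
orientation: [-3.141, 0.0, 2.767]
ft_force: [0.8, -0.1, -0.1]
grip_width: 85.2
gripper_force: 0.0
```

Call:
{"name": "arm_command", "arguments": {
  "deltas": [
    {"travel": [3, 52, 0], "twist": [0, 0, -10.3]},
    {"travel": [-7, 49, 0], "twist": [0, 0, -9.7]},
    {"travel": [0, 0, 0], "twist": [0, 0, 0]},
    {"travel": [0, 0, 0], "twist": [0, 0, 0]}
  ]
}}

```text
time: 2.28
tcp_pos: [498.5, 228.8, 230.8]
orientation: [-3.141, -0.001, 3.109]
ft_force: [0.9, 0.3, -0.5]
grip_width: 85.2
gripper_force: 0.0
```

```bash
python3 look.py w2
```

```text
2.325 [498.6 228.3 231.1] [-3.141 -0.     3.108] [-0.5  0.2 -0.2] [ 0.19 -0.05 -0.06  1.56 -0.    0.22] [[325.2, 0.0, 280.8], [0.0, 325.2, 209.0], [0.0, 0.0, 1.0]]
```

View pics/w2.png

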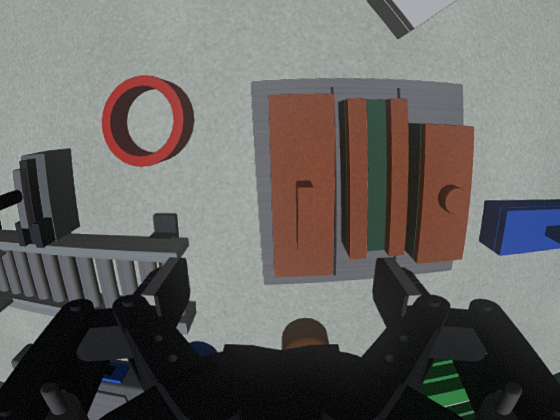

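The wrist view shows the ribbed block's top plate with corners (270,95), (333,94), (335,274) and (275,276), its rib's near end at (297..313,185), the trough block at (373,175) and the boss block at (445,195).

```bash
python3 - <<'E'
from h import *
i=np.load("pics/w2.npz");P=lambda p,z:wray(i,p,z)
c=[P(p,75) for p in((270,95),(333,94),(275,276),(335,274))];t=(c[0]+c[1])/2;n=(c[2]+c[3])/2;d=n-t
print(np.round(c,1).tolist(),(t+n)/2,np.linalg.norm(d),np.arctan2(d[1],d[0]))
print("rib",P((297,185),110),P((313,185),110),P((298,250),110))
print("rail near end",P((188,238),75),P((188,246),75),P((195,303),75))
E
```

```text
[[407.9, 222.6, 75.0], [408.0, 279.6, 75.0], [585.4, 220.5, 75.0], [585.7, 282.3, 75.0]] [496.74018943 251.24179454  75.        ] 177.60777157940024 0.0016278704592955036
rib [484.82836774 243.145036   110.        ] [485.21026269 256.36796108 110.        ] [542.49507342 242.94054007 110.        ]
rail near end [541.72135406 134.61684873  75.        ] [550.37616617 133.48691405  75.        ] [618.07411461 131.50719549  75.        ]
```

Call:
{"name": "arm_command", "arguments": {
  "deltas": [
    {"travel": [-2.7, 20.6, 20], "twist": [0, 0, -1.9]},
    {"travel": [0, 0, 50], "twist": [0, 0, 0]},
    {"travel": [0, 0, 20], "twist": [0, 0, 0]},
    {"travel": [0, 0, 0], "twist": [0, 0, 0]}
  ],
  "gripper": 60
}}

```text
time: 2.82
tcp_pos: [501.1, 249.1, 139.8]
orientation: [-3.141, -0.003, -3.141]
ft_force: [0.2, -0.2, 0.9]
grip_width: 59.9
gripper_force: 0.0
```

```bash
python3 look.py w3; python3 - <<'E'
from workcell import eyes
from h import *
t=eyes.camera_info("top")
for n,cam in(("w2",0),("top0",1)):
    im=cv2.imread(f"pics/{n}.png");h=cv2.cvtColor(im,cv2.COLOR_BGR2HSV)
    m=cv2.inRange(h,(0,170,90),(5,255,255))|cv2.inRange(h,(175,170,90),(180,255,255))
    k,l,s,c=cv2.connectedComponentsWithStats(m);j=[q for q in np.argsort(-s[1:,4])+1][:3]
    for q in j:print(n,s[q],c[q],ray(t,c[q],45) if cam else wray(np.load("pics/w2.npz"),c[q],45))
E
```

```text
2.875 [502.1 249.3 141.6] [-3.141 -0.    -3.141] [-0.4  1.5  1.5] [ 0.23 -0.01 -0.19  1.4  -0.    0.23] [[325.2, 0.0, 280.8], [0.0, 325.2, 209.0], [0.0, 0.0, 1.0]]
w2 [103  77  56  89 494] [117.44331984 134.38461538] [432.73314411  53.32203009  45.        ]
w2 [155 147  10   7  16] [159.9375 150.0625] [454.31140729 103.3275939   45.        ]
w2 [171 126   4  10  10] [172.6 130.5] [434.91477527 119.27482281  45.        ]
top0 [265 232  30  30 236] [280.08050847 245.88135593] [423.3038488   78.25698558  45.        ]
top0 [378 414   6   5  11] [381.         415.63636364] [ -83.6773991  -242.09488965   45.        ]
top0 [516 384   5   5  10] [518.2 386.3] [  15.15784393 -660.00378768   45.        ]
```

View pics/w3.png

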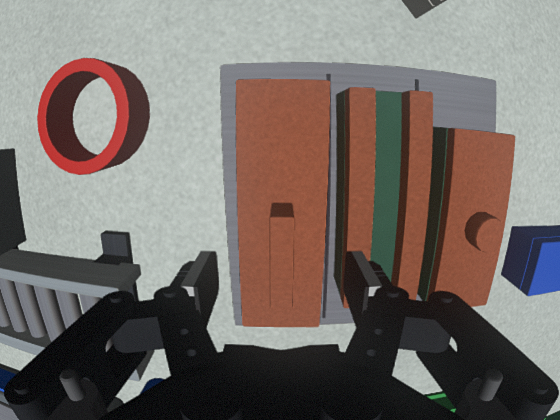

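The rib sits centred between the fingers (rib x≈283, finger mid ≈281) and parallel to them, so I'll descend and grip.

Call:
{"name": "arm_command", "arguments": {
  "deltas": [
    {"travel": [0, 0.5, 40], "twist": [0, 0, 0]},
    {"travel": [0, 0, 20], "twist": [0, 0, 0]},
    {"travel": [0, 0, 0], "twist": [0, 0, 0]}
  ]
}}

```text
time: 3.25
tcp_pos: [501.7, 249.8, 80.9]
orientation: [-3.141, -0.002, -3.14]
ft_force: [-0.1, -0.5, 1.3]
grip_width: 60.0
gripper_force: 0.0
```

Call:
{"name": "arm_command", "arguments": {
  "deltas": [
    {"travel": [0, 0, 0], "twist": [0, 0, 0]},
    {"travel": [0, 0, 0], "twist": [0, 0, 0]},
    {"travel": [0, 0, 0], "twist": [0, 0, 0]},
    {"travel": [0, 0, 0], "twist": [0, 0, 0]},
    {"travel": [0, 0, 0], "twist": [0, 0, 0]}
  ],
  "gripper": 0,
  "grip_force": 70
}}

```text
time: 3.88
tcp_pos: [503.0, 249.9, 82.5]
orientation: [-3.142, 0.002, -3.141]
ft_force: [0.5, -0.9, 7.1]
grip_width: 13.0
gripper_force: 68.9
```

Call:
{"name": "arm_command", "arguments": {
  "deltas": [
    {"travel": [0, 0, -10], "twist": [0, 0, 0]},
    {"travel": [0, 0, -30], "twist": [0, 0, 0]},
    {"travel": [0, 0, -40], "twist": [0, 0, 0]},
    {"travel": [0, 0, -40], "twist": [0, 0, 0]},
    {"travel": [0, 0, 0], "twist": [0, 0, 0]}
  ]
}}

```text
time: 4.5
tcp_pos: [503.6, 250.5, 204.3]
orientation: [3.14, 0.005, -3.14]
ft_force: [0.1, 0.6, -6.9]
grip_width: 12.8
gripper_force: 69.0
```

```bash
python3 look.py w4; python3 -c "
from h import *
plan([470,150,202],np.pi,4)"
```

```text
4.55 [502.6 250.2 201.7] [ 3.141e+00  1.000e-03 -3.140e+00] [-0.8  1.1 -7.8] [ 0.23 -0.02 -0.08  1.51  0.    0.23] [[325.2, 0.0, 280.8], [0.0, 325.2, 209.0], [0.0, 0.0, 1.0]]
{'travel': [8.2, -25.0, -0.1], 'twist': [0.0, 0.02, 0.02]}
{'travel': [8.2, -25.0, -0.1], 'twist': [0.0, 0.02, 0.02]}
{'travel': [8.2, -25.0, -0.1], 'twist': [0.0, 0.02, 0.02]}
{'travel': [8.2, -25.0, -0.1], 'twist': [0.0, 0.02, 0.02]}
```

```bash
python3 -c "
from h import *
plan([603,-12,202],1.5475,9)"
```

```text
{'travel': [-11.1, -29.1, -0.0], 'twist': [0.01, 0.0, 10.16]}
{'travel': [-16.1, -26.7, -0.0], 'twist': [0.01, 0.0, 10.16]}
{'travel': [-20.5, -23.5, -0.0], 'twist': [0.01, 0.0, 10.16]}
{'travel': [-24.4, -19.5, -0.0], 'twist': [0.01, 0.0, 10.16]}
{'travel': [-27.4, -14.9, -0.0], 'twist': [0.01, 0.0, 10.16]}
{'travel': [-29.6, -9.8, -0.0], 'twist': [0.01, 0.0, 10.16]}
{'travel': [-30.9, -4.4, -0.0], 'twist': [0.01, 0.0, 10.16]}
{'travel': [-31.2, 1.1, -0.0], 'twist': [0.01, 0.0, 10.16]}
{'travel': [-30.5, 6.6, -0.0], 'twist': [0.01, 0.0, 10.16]}
```

Call:
{"name": "arm_command", "arguments": {
  "deltas": [
    {"travel": [-11, -29, 0], "twist": [0, 0, 10.2]},
    {"travel": [-16, -26.5, 0], "twist": [0, 0, 10.2]},
    {"travel": [-20.5, -23.5, 0], "twist": [0, 0, 10.2]},
    {"travel": [-24.5, -19.5, 0], "twist": [0, 0, 10.2]},
    {"travel": [-27.5, -15, 0], "twist": [0, 0, 10.2]}
  ]
}}

```text
time: 5.18
tcp_pos: [556.6, 103.5, 198.3]
orientation: [-3.138, -0.003, 2.247]
ft_force: [0.4, 1.1, -6.6]
grip_width: 12.8
gripper_force: 69.3
```

Call:
{"name": "arm_command", "arguments": {
  "deltas": [
    {"travel": [-29.5, -10, 0], "twist": [0, 0, 10.2]},
    {"travel": [-31, -4.5, 0], "twist": [0, 0, 10.2]},
    {"travel": [-31, 1, 0], "twist": [0, 0, 10.2]},
    {"travel": [-30.5, 6.5, 0], "twist": [0, 0, 10.0]},
    {"travel": [0, 0, 0], "twist": [0, 0, 0]}
  ]
}}

```text
time: 5.8
tcp_pos: [600.5, -14.1, 198.0]
orientation: [-3.137, -0.0, 1.54]
ft_force: [-0.7, -0.1, -6.7]
grip_width: 12.6
gripper_force: 69.3
```

Call:
{"name": "arm_command", "arguments": {
  "deltas": [
    {"travel": [0, 0, 0], "twist": [0, 0, 0]}
  ]
}}

```text
time: 5.92
tcp_pos: [600.2, -11.9, 199.2]
orientation: [-3.138, -0.001, 1.546]
ft_force: [0.1, 0.9, -6.8]
grip_width: 12.8
gripper_force: 69.3
```

```bash
python3 look.py w5
```

```text
5.975 [600.4 -11.6 199.7] [-3.139e+00 -1.000e-03  1.546e+00] [ 0.3  0.1 -6.1] [-0.24  0.1   0.04  1.51  0.    1.36] [[325.2, 0.0, 280.8], [0.0, 325.2, 209.0], [0.0, 0.0, 1.0]]
```

View pics/w5.png

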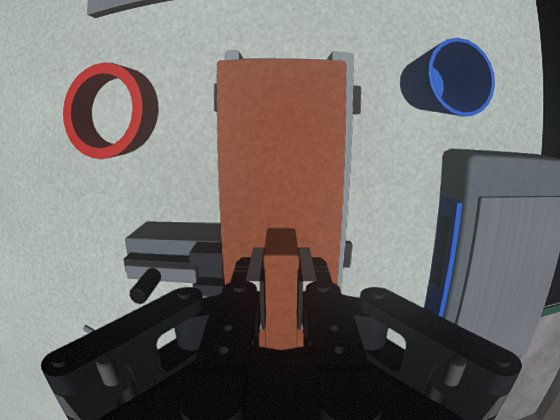

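The block is held level over the rollers. The near rail's end shows at (225..240,53) and the far rail's at (332..353,53). The knob's top is at about (140,295), and the tape (110,110) and cup (460,80) are clear.

```bash
python3 - <<'E'
from h import *
i=np.load("pics/w5.npz");P=lambda p,z:np.round(wray(i,p,z)[:2],1)
for p in((226,53),(240,53),(332,53),(353,53)):print("rail",p,P(p,75))
print("far rail right edge low",P((344,285),75),"knob",P((140,296),132))
print("tail corners top",P((218,62),192),P((348,60),192))
# rib faces tape
im=cv2.imread("pics/w5.png");h=cv2.cvtColor(im,cv2.COLOR_BGR2HSV)
m=cv2.inRange(h,(0,200,100),(4,255,255))|cv2.inRange(h,(174,170,100),(180,255,255))
k,l,s,c=cv2.connectedComponentsWithStats(m);q=1+np.argmax(s[1:,4]);print(s[q],"tape",P((103,110),45))
g=cv2.cvtColor(im,cv2.COLOR_BGR2GRAY);print(g[53,215:365].tolist())
E
```

```text
rail (226, 53) [559.9 115.4]
rail (240, 53) [571.4 114.5]
rail (332, 53) [645.8 113. ]
rail (353, 53) [663.4 113.6]
far rail right edge low [658.3 -92.5] knob [487.7 -70.4]
tail corners top [575.3  85.3] [634.5  84.9]Traceback (most recent call last):
  File "<stdin>", line 9, in <module>
    return _wrapfunc(a, 'argmax', axis=axis, out=out, **kwds)
    return bound(*args, **kwds)
ValueError: attempt to get argmax of an empty sequence
```

Call:
{"name": "arm_command", "arguments": {
  "deltas": [
    {"travel": [0, 3, 30], "twist": [0, 0, 0]},
    {"travel": [0, 0, 25], "twist": [0, 0, 0]},
    {"travel": [0, 0, 10], "twist": [0, 0, 0]},
    {"travel": [0, 0, 0], "twist": [0, 0, 0]},
    {"travel": [0, 0, 2], "twist": [0, 0, 0]}
  ]
}}

```text
time: 6.6
tcp_pos: [605.1, -12.4, 135.7]
orientation: [3.14, 0.0, 1.545]
ft_force: [0.2, 0.9, -6.8]
grip_width: 12.4
gripper_force: 69.3
```

Call:
{"name": "arm_command", "arguments": {
  "deltas": [
    {"travel": [0, 0, 2], "twist": [0, 0, 0]},
    {"travel": [0, 0, 1.5], "twist": [0, 0, 0]},
    {"travel": [0, 0, 0], "twist": [0, 0, 0]}
  ]
}}

```text
time: 6.98
tcp_pos: [604.3, -12.5, 130.8]
orientation: [-3.142, 0.0, 1.544]
ft_force: [-0.1, -0.6, -7.0]
grip_width: 12.9
gripper_force: 69.3
```

Call:
{"name": "arm_command", "arguments": {
  "deltas": [
    {"travel": [0, 0, 1], "twist": [0, 0, 0]},
    {"travel": [0, 0, 1], "twist": [0, 0, 0]},
    {"travel": [0, 0, 0], "twist": [0, 0, 0]}
  ]
}}

```text
time: 7.35
tcp_pos: [604.2, -12.4, 128.6]
orientation: [-3.141, 0.0, 1.544]
ft_force: [0.2, -0.1, -5.6]
grip_width: 13.0
gripper_force: 69.3
```

Call:
{"name": "arm_command", "arguments": {
  "deltas": [
    {"travel": [0, 0, 1], "twist": [0, 0, 0]},
    {"travel": [0, 0, 0], "twist": [0, 0, 0]}
  ]
}}

```text
time: 7.6
tcp_pos: [604.3, -12.5, 127.7]
orientation: [-3.141, 0.0, 1.544]
ft_force: [0.4, -0.2, -6.4]
grip_width: 12.6
gripper_force: 69.3
```

Call:
{"name": "arm_command", "arguments": {
  "deltas": [
    {"travel": [0, 0, 1], "twist": [0, 0, 0]},
    {"travel": [0, 0, 0], "twist": [0, 0, 0]},
    {"travel": [0, 0, 0], "twist": [0, 0, 0]}
  ]
}}

```text
time: 7.98
tcp_pos: [604.5, -12.5, 127.5]
orientation: [3.141, 0.0, 1.544]
ft_force: [-2.3, 0.2, 3.7]
grip_width: 12.7
gripper_force: 70.6
```

Call:
{"name": "arm_command", "arguments": {
  "deltas": [
    {"travel": [0, 0, 1], "twist": [0, 0, 0]},
    {"travel": [0, 0, 0], "twist": [0, 0, 0]},
    {"travel": [0, 0, 0], "twist": [0, 0, 0]}
  ]
}}

```text
time: 8.35
tcp_pos: [604.7, -12.6, 127.4]
orientation: [3.14, 0.001, 1.544]
ft_force: [-6.2, 1.3, 9.2]
grip_width: 12.5
gripper_force: 71.7
```

It's down on the rollers (contact at z 127.5). I'll ease off and open.

Call:
{"name": "arm_command", "arguments": {
  "deltas": [
    {"travel": [0, 0, -1.3], "twist": [0, 0, 0]},
    {"travel": [0, 0, 0], "twist": [0, 0, 0]}
  ]
}}

```text
time: 8.6
tcp_pos: [604.6, -12.5, 127.4]
orientation: [3.141, 0.0, 1.544]
ft_force: [-1.5, 0.3, 3.6]
grip_width: 12.4
gripper_force: 71.0
```

Call:
{"name": "arm_command", "arguments": {
  "deltas": [
    {"travel": [0, 0, 0], "twist": [0, 0, 0]},
    {"travel": [0, 0, 0], "twist": [0, 0, 0]},
    {"travel": [0, 0, 0], "twist": [0, 0, 0]},
    {"travel": [0, 0, 0], "twist": [0, 0, 0]}
  ],
  "gripper": 50
}}

```text
time: 9.1
tcp_pos: [604.4, -12.5, 127.0]
orientation: [3.142, 0.0, 1.544]
ft_force: [0.7, -0.6, -0.5]
grip_width: 50.1
gripper_force: 0.0
```

Call:
{"name": "arm_command", "arguments": {
  "deltas": [
    {"travel": [0, 0, -40], "twist": [0, 0, 0]},
    {"travel": [0, 0, -45], "twist": [0, 0, 0]},
    {"travel": [0, 0, 0], "twist": [0, 0, 0]},
    {"travel": [0, 0, 0], "twist": [0, 0, 0]}
  ]
}}

```text
time: 9.6
tcp_pos: [604.3, -12.4, 211.6]
orientation: [-3.141, 0.0, 1.544]
ft_force: [0.1, -0.1, -0.7]
grip_width: 49.7
gripper_force: 0.0
```

```bash
python3 look.py w6; python3 - <<'E'
from workcell import eyes
from h import *
im=eyes.camera("top");cv2.imwrite("pics/top1.png",im[:,:,::-1])
E
```

```text
9.65 [603.9 -12.4 210.8] [-3.14  -0.     1.544] [-0.2  0.4 -0.5] [-0.24  0.12  0.07  1.53 -0.    1.36] [[325.2, 0.0, 280.8], [0.0, 325.2, 209.0], [0.0, 0.0, 1.0]]
```

View pics/w6.png

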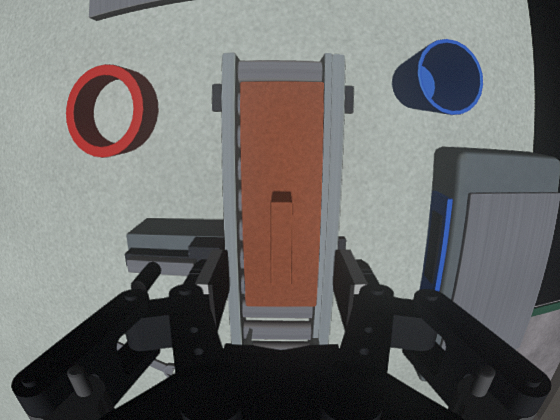

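The block stands square between the rails: tail at (282,82), rails' inner edges at x≈240 and 324, rib at (282,240) towards the hood. Next I'll press it sideways against the fence with shut fingers at its middle.

Call:
{"name": "arm_command", "arguments": {
  "deltas": [
    {"travel": [0, -50, 0], "twist": [0, 0, 0]},
    {"travel": [0, -17, 20], "twist": [0, 0, 0]},
    {"travel": [0, 0, 60], "twist": [0, 0, 0]},
    {"travel": [0, 0, 35], "twist": [0, 0, 0]},
    {"travel": [0, 0, 0], "twist": [0, 0, 0]}
  ],
  "gripper": 0
}}

```text
time: 10.32
tcp_pos: [534.4, -9.9, 93.3]
orientation: [-3.135, -0.002, 1.544]
ft_force: [0.8, 0.4, 1.0]
grip_width: 0.1
gripper_force: 0.0
```

Call:
{"name": "arm_command", "arguments": {
  "deltas": [
    {"travel": [0, 6, 0], "twist": [0, 0, 0]},
    {"travel": [0, 6, 0], "twist": [0, 0, 0]},
    {"travel": [0, 3, 0], "twist": [0, 0, 0]},
    {"travel": [0, 3, 0], "twist": [0, 0, 0]},
    {"travel": [0, 2, 0], "twist": [0, 0, 0]}
  ]
}}

```text
time: 10.95
tcp_pos: [557.6, -11.2, 97.2]
orientation: [3.141, 0.0, 1.544]
ft_force: [-0.7, -0.6, -0.4]
grip_width: -0.3
gripper_force: 0.0
```

Call:
{"name": "arm_command", "arguments": {
  "deltas": [
    {"travel": [0, 2, 0], "twist": [0, 0, 0]},
    {"travel": [0, 2, 0], "twist": [0, 0, 0]},
    {"travel": [0, 2, 0], "twist": [0, 0, 0]},
    {"travel": [0, 0, 0], "twist": [0, 0, 0]}
  ]
}}

```text
time: 11.45
tcp_pos: [563.7, -11.5, 98.1]
orientation: [3.141, 0.001, 1.544]
ft_force: [-5.1, -0.5, 8.7]
grip_width: 0.2
gripper_force: 0.0
```

Call:
{"name": "arm_command", "arguments": {
  "deltas": [
    {"travel": [0, 1.5, 0], "twist": [0, 0, 0]},
    {"travel": [0, 1.5, 0], "twist": [0, 0, 0]},
    {"travel": [0, 0, 0], "twist": [0, 0, 0]}
  ]
}}

```text
time: 11.82
tcp_pos: [566.7, -11.6, 98.1]
orientation: [3.141, 0.0, 1.544]
ft_force: [-3.8, -0.2, 7.0]
grip_width: -0.3
gripper_force: 0.0
```

Call:
{"name": "arm_command", "arguments": {
  "deltas": [
    {"travel": [0, 1.5, 0], "twist": [0, 0, 0]},
    {"travel": [0, 1, 0], "twist": [0, 0, 0]},
    {"travel": [0, 0, 0], "twist": [0, 0, 0]}
  ]
}}

```text
time: 12.2
tcp_pos: [568.8, -11.3, 98.1]
orientation: [3.141, -0.0, 1.545]
ft_force: [-6.3, 1.6, 9.4]
grip_width: 0.1
gripper_force: 0.8
```

Call:
{"name": "arm_command", "arguments": {
  "deltas": [
    {"travel": [0, 1, 0], "twist": [0, 0, 0]},
    {"travel": [0, 1, 0], "twist": [0, 0, 0]},
    {"travel": [0, 0, 0], "twist": [0, 0, 0]}
  ]
}}

```text
time: 12.58
tcp_pos: [569.4, -11.3, 98.4]
orientation: [-3.139, 0.0, 1.544]
ft_force: [-16.2, 1.8, 16.9]
grip_width: -0.2
gripper_force: 5.4
```

Call:
{"name": "arm_command", "arguments": {
  "deltas": [
    {"travel": [0, -10, 0], "twist": [0, 0, 0]},
    {"travel": [55, -5, -10], "twist": [0, 0, 0]},
    {"travel": [60, 0, 0], "twist": [0, 0, 0]},
    {"travel": [8, 5, 0], "twist": [0, 0, 0]},
    {"travel": [0, 35, 0], "twist": [0, 0, 0]}
  ]
}}

```text
time: 13.2
tcp_pos: [598.5, 111.8, 107.0]
orientation: [-3.141, 0.0, 1.546]
ft_force: [0.8, 0.1, -0.3]
grip_width: 0.1
gripper_force: 0.0
```

Call:
{"name": "arm_command", "arguments": {
  "deltas": [
    {"travel": [0, 17, 0], "twist": [0, 0, 0.2]},
    {"travel": [0, 0, 19], "twist": [0, 0, 0]},
    {"travel": [0, 0, 0], "twist": [0, 0, 0]},
    {"travel": [0, 0, 0], "twist": [0, 0, 0]}
  ]
}}

```text
time: 13.7
tcp_pos: [615.2, 110.2, 87.6]
orientation: [-3.141, 0.0, 1.541]
ft_force: [0.5, 1.3, 0.4]
grip_width: -0.1
gripper_force: 0.0
```

```bash
python3 -c "
from workcell import r
o=r.get_obs();print(o['time'],o['tcp_pos'],o['orientation'],o['ft_force'])"
```

```text
13.7 [615.15048756 110.15051377  87.63154942] [-3.14052895e+00  8.60553250e-05  1.54068122e+00] [0.54474015 1.28185043 0.4039387 ]
```

Call:
{"name": "arm_command", "arguments": {
  "deltas": [
    {"travel": [-6, 0, 0], "twist": [0, 0, -0.4]},
    {"travel": [-6, 0, 0], "twist": [0, 0, 0]},
    {"travel": [-8, 0, 0], "twist": [0, 0, 0]},
    {"travel": [-10, 0, 0], "twist": [0, 0, 0]},
    {"travel": [-12, 0, 0], "twist": [0, 0, 0]}
  ]
}}

```text
time: 14.32
tcp_pos: [615.0, 67.6, 88.1]
orientation: [-3.142, -0.0, 1.548]
ft_force: [0.7, 1.1, -0.3]
grip_width: 0.1
gripper_force: 0.7
```

Call:
{"name": "arm_command", "arguments": {
  "deltas": [
    {"travel": [-14, 0, 0], "twist": [0, 0, 0]},
    {"travel": [-14, 0, 0], "twist": [0, 0, 0]},
    {"travel": [-14, 0, 0], "twist": [0, 0, 0]},
    {"travel": [-14, 0, 0], "twist": [0, 0, 0]},
    {"travel": [-12, 0, 0], "twist": [0, 0, 0]}
  ]
}}

```text
time: 14.95
tcp_pos: [613.5, -0.7, 88.0]
orientation: [-3.142, 0.0, 1.547]
ft_force: [-0.4, 1.2, -0.9]
grip_width: 0.2
gripper_force: 0.6
```

Call:
{"name": "arm_command", "arguments": {
  "deltas": [
    {"travel": [-12, 0, 0], "twist": [0, 0, 0]},
    {"travel": [-12, 0, 0], "twist": [0, 0, 0]},
    {"travel": [-12, 0, 0], "twist": [0, 0, 0]},
    {"travel": [-12, 0, 0], "twist": [0, 0, 0]},
    {"travel": [-10, 0, 0], "twist": [0, 0, 0]}
  ]
}}

```text
time: 15.58
tcp_pos: [612.1, -58.5, 88.1]
orientation: [-3.142, 0.0, 1.548]
ft_force: [-1.3, 2.0, 0.2]
grip_width: 0.1
gripper_force: 1.0
```

Call:
{"name": "arm_command", "arguments": {
  "deltas": [
    {"travel": [-5, 0, 0], "twist": [0, 0, 0]},
    {"travel": [-4, 0, 0], "twist": [0, 0, 0]},
    {"travel": [-2, 0, 0], "twist": [0, 0, 0]},
    {"travel": [0, 0, 0], "twist": [0, 0, 0]}
  ]
}}

```text
time: 16.08
tcp_pos: [612.1, -68.8, 88.2]
orientation: [3.141, 0.0, 1.548]
ft_force: [0.5, -0.2, 0.8]
grip_width: -0.1
gripper_force: 0.0
```

Call:
{"name": "arm_command", "arguments": {
  "deltas": [
    {"travel": [-2, 0, 0], "twist": [0, 0, 0]},
    {"travel": [-2, 0, 0], "twist": [0, 0, 0]},
    {"travel": [-1, 0, 0], "twist": [0, 0, 0]},
    {"travel": [0, 0, 0], "twist": [0, 0, 0]}
  ]
}}

```text
time: 16.58
tcp_pos: [611.8, -73.8, 88.1]
orientation: [3.142, 0.0, 1.548]
ft_force: [0.3, -0.1, -0.1]
grip_width: 0.1
gripper_force: 0.0
```

Call:
{"name": "arm_command", "arguments": {
  "deltas": [
    {"travel": [-1.5, 0, 0], "twist": [0, 0, 0]},
    {"travel": [-1.5, 0, 0], "twist": [0, 0, 0]},
    {"travel": [-1, 0, 0], "twist": [0, 0, 0]},
    {"travel": [0, 0, 0], "twist": [0, 0, 0]}
  ]
}}

```text
time: 17.08
tcp_pos: [611.7, -77.9, 88.0]
orientation: [-3.142, 0.0, 1.548]
ft_force: [-0.1, -0.0, -0.6]
grip_width: 0.1
gripper_force: 0.0
```

Call:
{"name": "arm_command", "arguments": {
  "deltas": [
    {"travel": [-1, 0, 0], "twist": [0, 0, 0]},
    {"travel": [-1, 0, 0], "twist": [0, 0, 0]},
    {"travel": [0, 0, 0], "twist": [0, 0, 0]}
  ]
}}

```text
time: 17.45
tcp_pos: [611.6, -78.1, 88.1]
orientation: [3.142, -0.003, 1.549]
ft_force: [0.5, 8.8, 1.6]
grip_width: 0.2
gripper_force: 4.4
```

Home against the stop (9 N at y −78). Now I'll press the exposed tail's near side against the fence.

Call:
{"name": "arm_command", "arguments": {
  "deltas": [
    {"travel": [10, 0, -20], "twist": [0, 0, 0]},
    {"travel": [0, 0, -58], "twist": [0, 0, 0]},
    {"travel": [-15, -45, 0], "twist": [0, 0, 0]},
    {"travel": [-25, -22, 0], "twist": [0, 0, 0]},
    {"travel": [0, 0, 0], "twist": [0, 0, 0]}
  ]
}}

```text
time: 18.08
tcp_pos: [543.5, -109.4, 168.0]
orientation: [3.14, 0.002, 1.546]
ft_force: [1.3, 0.5, 0.2]
grip_width: 0.2
gripper_force: 0.0
```

Call:
{"name": "arm_command", "arguments": {
  "deltas": [
    {"travel": [0, 0, 40], "twist": [0, 0, 0]},
    {"travel": [0, 0, 26], "twist": [0, 0, 0]},
    {"travel": [0, 0, 0], "twist": [0, 0, 0]}
  ]
}}

```text
time: 18.45
tcp_pos: [543.2, -107.2, 98.9]
orientation: [-3.139, -0.001, 1.548]
ft_force: [-0.5, -0.1, 0.8]
grip_width: -0.0
gripper_force: 0.0
```

Call:
{"name": "arm_command", "arguments": {
  "deltas": [
    {"travel": [0, 6, 0], "twist": [0, 0, 0]},
    {"travel": [0, 5, 0], "twist": [0, 0, 0]},
    {"travel": [0, 4, 0], "twist": [0, 0, 0]},
    {"travel": [0, 3, 0], "twist": [0, 0, 0]},
    {"travel": [0, 0, 0], "twist": [0, 0, 0]}
  ]
}}

```text
time: 19.08
tcp_pos: [562.1, -108.5, 100.2]
orientation: [-3.141, 0.0, 1.548]
ft_force: [0.4, 0.0, -1.1]
grip_width: -0.2
gripper_force: 0.0
```

Call:
{"name": "arm_command", "arguments": {
  "deltas": [
    {"travel": [0, 1.5, 0], "twist": [0, 0, 0]},
    {"travel": [0, 1.5, 0], "twist": [0, 0, 0]},
    {"travel": [0, 1.5, 0], "twist": [0, 0, 0]},
    {"travel": [0, 0, 0], "twist": [0, 0, 0]}
  ]
}}

```text
time: 19.58
tcp_pos: [562.9, -108.5, 100.2]
orientation: [-3.134, 0.0, 1.547]
ft_force: [-23.0, 1.1, 14.5]
grip_width: 0.2
gripper_force: 11.7
```

Contact came 4 mm earlier than I expected, so I'll back off and look from above the open track.

Call:
{"name": "arm_command", "arguments": {
  "deltas": [
    {"travel": [0, -10, 0], "twist": [0, 0, 0]},
    {"travel": [0, 0, -60], "twist": [0, 0, 0]},
    {"travel": [40, 20, -40], "twist": [0, 0, 0]},
    {"travel": [50, 30, 0], "twist": [0, 0, 0]},
    {"travel": [0, 0, 0], "twist": [0, 0, 0]}
  ]
}}

```text
time: 20.2
tcp_pos: [609.9, -16.6, 200.2]
orientation: [3.14, -0.001, 1.552]
ft_force: [-0.4, -0.9, 0.1]
grip_width: -0.0
gripper_force: 0.0
```

Call:
{"name": "arm_command", "arguments": {
  "deltas": [
    {"travel": [0, 0, 0], "twist": [0, 0, 0]}
  ]
}}

```text
time: 20.32
tcp_pos: [608.3, -19.5, 199.7]
orientation: [-3.141, 0.0, 1.548]
ft_force: [-0.1, -0.7, -0.0]
grip_width: 0.0
gripper_force: 0.0
```

```bash
python3 look.py w7; python3 -c "
import cv2
im=cv2.imread('pics/w7.png');cv2.imwrite('pics/w7c.png',cv2.resize(im[130:350,130:423],(799,600),interpolation=cv2.INTER_CUBIC))"
```

```text
20.375 [608.1 -20.1 199.7] [-3.141  0.     1.547] [-0.2  0.4 -0.4] [-0.25  0.13  0.06  1.51 -0.    1.35] [[325.2, 0.0, 280.8], [0.0, 325.2, 209.0], [0.0, 0.0, 1.0]]
```

View pics/w7c.png

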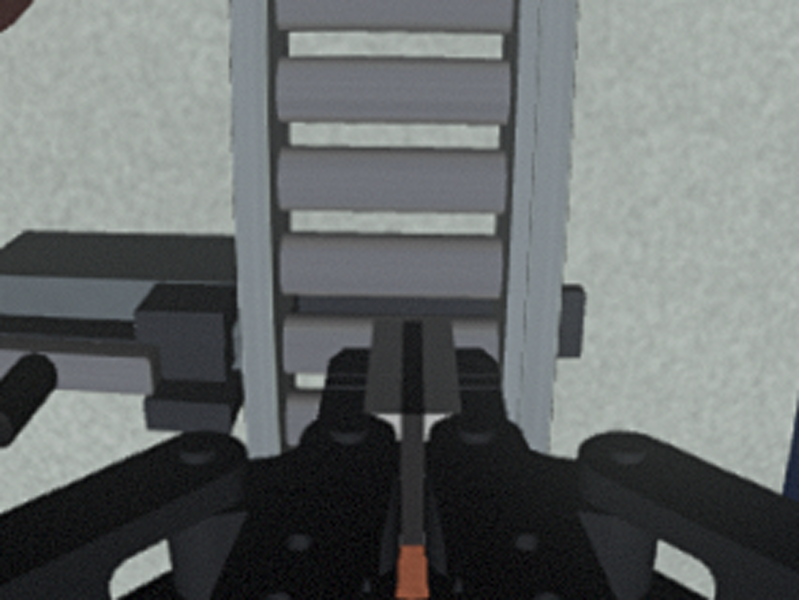

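The crop shows only a sliver of the brown top between the shut fingers (crop 410,570), so the tail is hidden. The bolt housing is at (190,340) and the knob at (25,395). I'll open the fingers, shift towards the hood and measure by mask.

Call:
{"name": "arm_command", "arguments": {
  "deltas": [
    {"travel": [-25, 0, -25], "twist": [0, 0, 0]},
    {"travel": [-20, 0, -10], "twist": [0, 0, 0]},
    {"travel": [0, 0, 0], "twist": [0, 0, 0]},
    {"travel": [0, 0, 0], "twist": [0, 0, 0]}
  ],
  "gripper": 85
}}

```text
time: 20.88
tcp_pos: [607.2, -64.7, 234.3]
orientation: [-3.141, -0.0, 1.547]
ft_force: [0.6, 1.6, -0.7]
grip_width: 72.1
gripper_force: 0.0
```

```bash
python3 look.py w8; python3 - <<'E'
from h import *
i=np.load("pics/w8.npz");im=cv2.imread("pics/w8.png");h=cv2.cvtColor(im,cv2.COLOR_BGR2HSV)
m=cv2.inRange(h,(3,110,50),(15,255,255));k,l,s,c=cv2.connectedComponentsWithStats(m);q=1+np.argmax(s[1:,4]);print(s[q])
g=cv2.cvtColor(im,cv2.COLOR_BGR2GRAY).astype(int)
x,y,w,hh,_=s[q]
for v in range(y-2,y+hh,5):
    u=np.where(l[v]==q)[0]
    if len(u):print(v,u[0],u[-1],np.round(wray(i,(u[0]-.5,v),120)[:2],1),np.round(wray(i,(u[-1]+.5,v),120)[:2],1))
for v in (y-40,y-20,y+10): print(v,g[v,190:380:1].tolist())
E
```

```text
20.925 [607.1 -64.4 234.2] [-3.141 -0.     1.547] [-0.5  0.3  0.3] [-0.32  0.14  0.14  1.57  0.    1.27] [[325.2, 0.0, 280.8], [0.0, 325.2, 209.0], [0.0, 0.0, 1.0]]
[ 247  229   70  116 7421]
232 247 311 [579.1 -86.7] [633.5 -88. ]
237 247 315 [578.8 -91.1] [636.9 -92.5]
242 247 315 [578.5 -95.6] [637.  -97.1]
247 247 315 [ 578.3 -100.2] [ 637.  -101.6]
252 247 315 [ 578.  -104.8] [ 637.1 -106.3]
257 247 314 [ 577.7 -109.5] [ 636.3 -111. ]
262 247 314 [ 577.4 -114.3] [ 636.3 -115.7]
267 248 313 [ 578.  -119.1] [ 635.5 -120.5]
272 247 313 [ 576.8 -124. ] [ 635.6 -125.4]
277 247 313 [ 576.4 -129. ] [ 635.7 -130.4]
282 247 313 [ 576.1 -134. ] [ 635.7 -135.5]
287 248 313 [ 576.7 -139.2] [ 635.8 -140.6]
292 248 313 [ 576.3 -144.4] [ 635.9 -145.9]
297 248 312 [ 576.  -149.7] [ 635.1 -151.2]
302 248 312 [ 575.6 -155.2] [ 635.2 -156.6]
307 248 311 [ 575.2 -160.7] [ 634.4 -162.1]
312 248 311 [ 574.8 -166.3] [ 634.5 -167.7]
317 248 311 [ 574.4 -172.1] [ 634.6 -173.5]
322 249 310 [ 574.9 -177.9] [ 633.8 -179.3]
327 249 310 [ 574.5 -184. ] [ 633.9 -185.3]
332 249 310 [ 574.  -190.1] [ 634.  -191
[... 2006 characters left out ...]
2, 121, 120, 120, 121, 122, 122, 122, 120, 125, 116, 66, 47, 48, 68, 78, 85, 103, 119, 119, 118, 103, 89, 92, 86, 84, 87, 86, 89, 84, 85, 89, 87, 85, 88, 85, 85, 87, 87, 86, 83, 87, 85, 89, 91, 89, 88, 86, 84, 83, 84, 86, 86, 83, 84, 82, 81, 84, 86, 88, 85, 89, 86, 89, 85, 87, 88, 86, 87, 83, 87, 85, 84, 84, 88, 88, 86, 86, 83, 87, 86, 85, 81, 83, 86, 85, 85, 85, 86, 87, 84, 88, 89, 104, 123, 122, 121, 121, 121, 124, 127, 124, 122, 124, 129, 125, 154, 156, 153, 150, 151, 153, 156, 150, 152, 153, 154, 155, 154, 156, 158, 158, 156, 156, 154, 161, 163, 162, 160, 159, 155, 156, 160, 160, 158, 157, 157, 153, 154, 155, 156, 160, 157, 157, 159, 161, 159, 158, 157, 157, 159, 156, 156, 156, 155, 154]
```

```bash
python3 - <<'E'
from h import *
for n,rows in(("w8",range(60,226,3)),("w6",range(75,250,4))):
    i=np.load(f"pics/{n}.npz");g=cv2.GaussianBlur(cv2.cvtColor(cv2.imread(f"pics/{n}.png"),cv2.COLOR_BGR2GRAY),(3,3),0).astype(float)
    d=g[:,2:]-g[:,:-2]
    for nm,c0,sg in(("near inner",235,-1),("far inner",313 if n=="w8" else 326,1)):
        P=[]
        for v in rows:
            a=sg*d[v,c0-9:c0+10]; u=c0-9+np.argmax(a)+1
            P.append(wray(i,(u,v),75)[:2])
        P=np.array(P);k=np.polyfit(P[:,1],P[:,0],1)
        for _ in range(5):
            e=P[:,0]-np.polyval(k,P[:,1]);P=P[abs(e)<max(1.2,1.5*np.median(abs(e)))];k=np.polyfit(P[:,1],P[:,0],1)
        print(n,nm,len(P),"slope",k[0],"x at y=0,-86,-130",np.polyval(k,[0,-86,-130]).round(1),P[:,1].min(),P[:,1].max())
E
```

```text
w8 near inner 56 slope 0.04033874297948033 x at y=0,-86,-130 [565.7 562.2 560.4] -94.9783328620706 62.770389827314595
w8 far inner 55 slope 0.03734966129808754 x at y=0,-86,-130 [641.6 638.4 636.7] -93.72293604920397 60.53503639111272
w6 near inner 44 slope 0.03869517957781373 x at y=0,-86,-130 [565.6 562.3 560.6] -56.74329211750697 97.26280079344855
w6 far inner 44 slope 0.036196562402394085 x at y=0,-86,-130 [641.8 638.7 637.1] -58.790238520824516 95.16722823424112
```

By mask the block lies parallel to the rails (slope 0.041 against 0.038) with its far edge within 1 mm of the fence, and the tail is at y≈−86, which is the expected home. The track yaw is about −0.038. Now the bolt: I'll shut the fingers, come down behind the knob and push along track +x.

Call:
{"name": "arm_command", "arguments": {
  "deltas": [
    {"travel": [0, -50, 0], "twist": [0, 0, 0.8]},
    {"travel": [-5, -55, 0], "twist": [0, 0, 0]},
    {"travel": [-5, -54, 0], "twist": [0, 0, 0]},
    {"travel": [0, 0, 50], "twist": [0, 0, 0]},
    {"travel": [0, 0, 0], "twist": [0, 0, 0]}
  ],
  "gripper": 0
}}

```text
time: 21.55
tcp_pos: [446.0, -68.0, 181.9]
orientation: [-3.137, -0.002, 1.534]
ft_force: [0.2, 0.8, -0.1]
grip_width: -0.0
gripper_force: 0.0
```

```bash
python3 look.py w9; python3 - <<'E'
from workcell import eyes
from h import *
t=eyes.camera("top")[:,:,::-1];cv2.imwrite("pics/top2.png",t)
i=np.load("pics/w9.npz");g=cv2.cvtColor(cv2.imread("pics/w9.png"),cv2.COLOR_BGR2GRAY)
E
```

```text
21.6 [447.3 -68.6 184.2] [-3.139e+00 -1.000e-03  1.534e+00] [0.2 0.2 1.4] [-0.44 -0.36 -0.41  1.52  0.    1.16] [[325.2, 0.0, 280.8], [0.0, 325.2, 209.0], [0.0, 0.0, 1.0]]
```

Position is good: (447, −68.6), in line with the bolt. Descending to z≈112 and pushing.

Call:
{"name": "arm_command", "arguments": {
  "deltas": [
    {"travel": [0, 0, 50], "twist": [0, 0, 0]},
    {"travel": [0, 0, 22], "twist": [0, 0, 0]},
    {"travel": [0, 0, 0], "twist": [0, 0, 0]}
  ]
}}

```text
time: 22.02
tcp_pos: [448.3, -69.1, 113.2]
orientation: [-3.14, -0.001, 1.534]
ft_force: [-0.3, -0.7, -0.1]
grip_width: 0.0
gripper_force: 0.0
```

Call:
{"name": "arm_command", "arguments": {
  "deltas": [
    {"travel": [0, 6, 0], "twist": [0, 0, 0]},
    {"travel": [0, 6, 0], "twist": [0, 0, 0]},
    {"travel": [0, 6, 0], "twist": [0, 0, 0]},
    {"travel": [0, 6, 0], "twist": [0, 0, 0]},
    {"travel": [0, 6, 0], "twist": [0, 0, 0]}
  ]
}}

```text
time: 22.65
tcp_pos: [478.6, -70.5, 113.2]
orientation: [-3.141, 0.0, 1.534]
ft_force: [-2.6, 0.1, 2.8]
grip_width: 0.2
gripper_force: 1.4
```

Call:
{"name": "arm_command", "arguments": {
  "deltas": [
    {"travel": [0, 6, 0], "twist": [0, 0, 0]},
    {"travel": [0, 6, 0], "twist": [0, 0, 0]},
    {"travel": [0, 6, 0], "twist": [0, 0, 0]},
    {"travel": [0, 6, 0], "twist": [0, 0, 0]},
    {"travel": [0, 6, 0], "twist": [0, 0, 0]}
  ]
}}

```text
time: 23.28
tcp_pos: [508.6, -71.6, 113.1]
orientation: [-3.142, 0.0, 1.534]
ft_force: [-2.7, 0.3, 1.8]
grip_width: -0.0
gripper_force: 1.4
```

Call:
{"name": "arm_command", "arguments": {
  "deltas": [
    {"travel": [0, 6, 0], "twist": [0, 0, 0]},
    {"travel": [0, 6, 0], "twist": [0, 0, 0]},
    {"travel": [0, 6, 0], "twist": [0, 0, 0]},
    {"travel": [0, 5, 0], "twist": [0, 0, 0]},
    {"travel": [0, 4, 0], "twist": [0, 0, 0]}
  ]
}}

```text
time: 23.9
tcp_pos: [535.5, -72.6, 113.1]
orientation: [-3.142, 0.0, 1.534]
ft_force: [-2.9, -0.7, 3.2]
grip_width: -0.3
gripper_force: 1.3
```

Call:
{"name": "arm_command", "arguments": {
  "deltas": [
    {"travel": [0, 3, 0], "twist": [0, 0, 0]},
    {"travel": [0, 2, 0], "twist": [0, 0, 0]},
    {"travel": [0, 2, 0], "twist": [0, 0, 0]},
    {"travel": [0, 0, 0], "twist": [0, 0, 0]}
  ]
}}

```text
time: 24.4
tcp_pos: [542.4, -72.8, 113.1]
orientation: [3.141, -0.0, 1.534]
ft_force: [-0.7, -0.7, 0.3]
grip_width: -0.1
gripper_force: 0.4
```

Call:
{"name": "arm_command", "arguments": {
  "deltas": [
    {"travel": [0, 2, 0], "twist": [0, 0, 0]},
    {"travel": [0, 2, 0], "twist": [0, 0, 0]},
    {"travel": [0, 1, 0], "twist": [0, 0, 0]},
    {"travel": [0, 0, 0], "twist": [0, 0, 0]}
  ]
}}

```text
time: 24.9
tcp_pos: [546.2, -72.9, 113.0]
orientation: [-3.139, 0.0, 1.534]
ft_force: [-8.4, 0.4, 4.8]
grip_width: 0.0
gripper_force: 4.3
```

Call:
{"name": "arm_command", "arguments": {
  "deltas": [
    {"travel": [0, 1.5, 0], "twist": [0, 0, 0]},
    {"travel": [0, 1.5, 0], "twist": [0, 0, 0]},
    {"travel": [0, 0, 0], "twist": [0, 0, 0]}
  ]
}}

```text
time: 25.28
tcp_pos: [546.7, -72.9, 112.8]
orientation: [-3.134, 0.0, 1.533]
ft_force: [-23.0, -1.8, 12.2]
grip_width: -0.1
gripper_force: 11.9
```

The bolt is hard against its end (23 N at x 546.5, as predicted). I'll withdraw and check the block and bolt.

Call:
{"name": "arm_command", "arguments": {
  "deltas": [
    {"travel": [0, -15, 0], "twist": [0, 0, 0]},
    {"travel": [0, 0, -60], "twist": [0, 0, 0]},
    {"travel": [0, 20, -60], "twist": [0, 0, 0]},
    {"travel": [6, 50, 0], "twist": [0, 0, 0]},
    {"travel": [5, 6, 0], "twist": [0, 0, 0]}
  ],
  "gripper": 0
}}

```text
time: 25.9
tcp_pos: [613.4, -64.3, 230.8]
orientation: [-3.141, -0.001, 1.534]
ft_force: [0.0, -0.3, 0.2]
grip_width: 0.1
gripper_force: 0.0
```

Call:
{"name": "arm_command", "arguments": {
  "deltas": [
    {"travel": [0, 0, 0], "twist": [0, 0, 0]},
    {"travel": [0, 0, 0], "twist": [0, 0, 0]},
    {"travel": [0, 0, 0], "twist": [0, 0, 0]},
    {"travel": [0, 0, 0], "twist": [0, 0, 0]}
  ],
  "gripper": 85
}}

```text
time: 26.4
tcp_pos: [611.0, -64.5, 232.8]
orientation: [3.141, 0.0, 1.534]
ft_force: [-0.4, 1.0, 0.4]
grip_width: 72.2
gripper_force: 0.0
```

```bash
python3 look.py w10; python3 - <<'E'
from h import *
i=np.load("pics/w10.npz");im=cv2.imread("pics/w10.png");h=cv2.cvtColor(im,cv2.COLOR_BGR2HSV)
m=cv2.inRange(h,(3,110,50),(15,255,255));k,l,s,c=cv2.connectedComponentsWithStats(m);q=1+np.argmax(s[1:,4]);print(s[q])
E=[]
for v in range(s[q][1]+8,s[q][1]+s[q][3]-3):
    u=np.where(l[v]==q)[0];E.append([*wray(i,(u[0]-.5,v),120)[:2],*wray(i,(u[-1]+.5,v),120)[:2]])
E=np.array(E)
for a in(0,2):
    k=np.polyfit(E[:,a+1],E[:,a],1);print("side slope",k[0],np.polyval(k,[-100,-190]))
u=s[q][0]+s[q][2]//2;v0=np.where(l[:,u]==q)[0][0];print("tail",wray(i,(u,v0),120))
b=cv2.inRange(h,(0,0,0),(180,255,45));k,l,s,c=cv2.connectedComponentsWithStats(b)
for j in range(1,k):
    if 60<s[j][4]<3000: print("dark",s[j],c[j].round(),wray(i,c[j],132)[:2].round(1))
g=cv2.GaussianBlur(cv2.cvtColor(im,cv2.COLOR_BGR2GRAY),(3,3),0).astype(float);d=g[:,2:]-g[:,:-2]
row=d[150,280:350];c0=281+np.argmax(row);print("far edge col",c0)
P=[]
for v in range(70,215,3):
    a=d[v,c0-9:c0+10];P.append(wray(i,(c0-8+np.argmax(a),v),75)[:2])
P=np.array(P);k=np.polyfit(P[:,1],P[:,0],1)
for _ in range(4):
    e=abs(P[:,0]-np.polyval(k,P[:,1]));P=P[e<1.2];k=np.polyfit(P[:,1],P[:,0],1)
print("fence",k[0],np.polyval(k,[-100,-190]),len(P))
E
```

```text
26.45 [611.  -64.6 232.8] [3.141 0.    1.533] [ 0.5 -0.4  0.1] [-0.32  0.15  0.15  1.57 -0.    1.29] [[325.2, 0.0, 280.8], [0.0, 325.2, 209.0], [0.0, 0.0, 1.0]]
[ 242  229   70  117 7483]
side slope 0.048214973274628446 [578.36225561 574.02290802]
side slope 0.03665186198701522 [636.95365624 633.65498866]
tail [608.39931441 -84.73038622 120.        ]
dark [418 160  14  73 605] [424. 195.] [730.2 -56. ]
dark [184 181  33  20 199] [204. 186.] [553.8 -42.9]
dark [124 196  59   4 178] [154. 198.] [510.3 -50.3]
dark [186 203  56  30 566] [223. 218.] [566.3 -69.1]
dark [245 217  65  12 609] [277. 222.] [609.2 -74.2]
far edge col 310
fence 0.03737246485915897 [637.85937529 634.49585345] 49
```

The far side is parallel to the fence (0.037 against 0.037) and within 1 mm of it. The tail is unmoved, the knob is at the fully-in position, and the gripper is clear in the air. Handing in.

```bash
python3 -c "
from workcell import r
print(r.job_done())"
```

```text
the job is handed in; nothing more can be done
None
```

I handed the job in at about 26 s; the hand-in returned no verdict. The ribbed block is home against the end stop and flush along the far fence (within about 1 mm by camera), the bolt is fully in behind its tail, and the arm is clear.

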